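Nest the porcelain sample pans with their handles fanned

ROBOT

A 6-joint arm with a two-finger parallel gripper is mounted at the origin on the work surface. World frame = base frame: x ahead of the robot, y to its left, z up, the work surface at z = 0. Lengths are in m, angles in rad, forces in N, time in s.
With the tool pointing down it reaches from about 0.35 to 0.8 m from the base axis. Payload 7.3 kg.
Tool frame: the origin (TCP) lies midway between the tips of the shut fingers; the grasp point (between the pads) lies 19 mm behind it; z points along the fingers, y is the line along which they close (so a half turn about z gives the same grasp; the last joint's range is limited). The gripper opens to 85 mm and grips with 20 to 120 N. Pads are 22 mm wide; open, the fingers measure 114 mm over their backs; the gripper's body (76 mm by 85 mm) begins 54 mm behind the grasp point. The pads swing forward as they close: fully open they stand 13 mm farther back than shut.
Start: joints at [0.99, 0.342, 1.524, -0, 1.275, -0.146], TCP at [0.221, 0.476, 0.231] pointing down, gripper open.
Joint ranges: [-2.53, 2.53], [-0.77, 2.02], [0.04, 2.7], [-1, 4.14], [0.28, 2.66], [-3.11, 3.11]. Speed limits (rad/s): [2.57, 2.57, 3.14, 3.14, 3.14, 3.14].

INTERFACE

Orientations are given as a rotation vector (axis times angle).
In Python, from bench import env gives the robot as it stands. The module is installed in compiled form; this text tells all that it offers.
- The arm moves only by the tool apply_moves, never from a script. Its argument "increments" is a list that holds one entry, the list of rows, each a list of 7 numbers: the closure, from 0 (fully open) to 1 (shut), then the shift along the world's x, y, z normalised to -1 to 1, where 1 is 0.3 m, then the turn, a rotation vector about the world's x, y, z normalised to -1 to 1, where 1 is 0.08 rad. A call has 1 to 8 rows; each row shifts and turns the commanded pose from where the row before left it; what a row does not reach is not made up. A row lasts 1/10 s, in which the tool goes at most 50 mm and 8.59 degrees, less where a joint would pass 70% of its speed; a pose out of reach is approached as far as the arm can. A call with a number of a shift or a turn outside -1 to 1 is refused whole. A call with a gripper value outside its range is refused whole. The fingers move at their own pace and stop on an object; the grip force is fixed at half the most. Time passes only in rows, so rows that do not move let the fingers close. It gives the time, the measured TCP pose, the force, the opening and the grip force at its end, in the units of the state.
- env.get_state(): the state, without advancing time (a new reading comes with each control period).
- env.camera(name): name is "side" or "top" or "wrist"; returns a dict with "pixels" (420x560x3 uint8, red, green, blue), "mtx" (3x3 intrinsics, pixels), "T" (4x4, takes a point from camera to world coordinates). Camera axes: x right, y up, looking along -z (the intrinsics and any distortion apply to the point x, -y, -z); pixel columns grow to the right and rows downward; lengths in m; the calibration is good to about 2 mm. A picture is of the moment at which its call begins. There is no depth.
- env.job_done(): hands the job in; it is judged then, once.
The state is a dict: "t": time; "joints": joint angles; "joint_velocities": joint speeds; "effort": joint torques, N m; "position": TCP position; "tcp_rot": TCP orientation; "wrist_force": force on the tool from outside, world axes, zero at the start; "wrist_torque": the same for the moment, N m; "width": opening from 0.0 (shut) to 1.0 (fully open); "gripper_force": force on a finger pad.
Only numpy, scipy, OpenCV 4.12 (cv2) and the standard library are available. Lean on these libraries where they do the work, as an engineer would, in place of code of your own. Each camera call takes 0.05 s, during which the arm holds its last target. There are 200 camera calls.

TASK

Put the three white porcelain sample pans away as one nest with their handles fanned, so that each can be taken by its own handle: first swing the handle of the medium pan, which lies above the large pan's handle, about 40 degrees round to one side, leaving it nested in the large pan. Then set the small pan down (not dropped) fully home in the medium one, its handle about 40 degrees further round the same way. The large pan stays about where it stands, and everything else on the bench is left alone.

Things in the scene. Friction and masses are not known exactly. Their poses are not given: they have to be found in the camera images.
- pan_large: large round white porcelain pan, loose on the bench: outer diameter 120 mm at foot, 140 mm at rim, 42 mm high, walls 3 mm, floor 4 mm, 0.6 kg. Origin: centre of underside, z up, +x along the handle, a level bar 10 mm wide, 26 to 37 mm above its underside, ending 160 mm from the axis
- pan_medium: medium round white porcelain pan, at the start nested in the large one, on its floor, handle nearly above the large handle: outer diameter 98 mm at foot, 114 mm at rim, 48 mm high, walls 3 mm, floor 4 mm, 0.2 kg. Origin: centre of underside, z up, +x along the handle, a level bar 10 mm wide, 42 to 54 mm above its underside, ending 150 mm from the axis. Pushed sideways it turns freely in the large pan; 8 mm of play
- pan_small: small round white porcelain pan, loose on the bench: outer diameter 76 mm at foot, 90 mm at rim, 56 mm high, walls 3 mm, floor 4 mm, 0.12 kg. Origin: centre of underside, z up, +x along the handle, a level bar 10 mm wide, 49 to 61 mm above its underside, bare from 50 to 140 mm off the axis. Fully home it rests on the medium pan's floor, its handle 5 mm above that pan's rim
- pan_large_tip (a point): end of the large pan's handle: on the bar's middle line, 160 mm from the pan's axis, 31.5 mm above its underside
- pan_medium_tip (a point): end of the medium pan's handle: on the bar's middle line, 150 mm from the pan's axis, 48 mm above its underside
- pan_small_tip (a point): end of the small pan's handle: on the bar's middle line, 140 mm from the pan's axis, 55 mm above its underside
- dropper: squat clear dropper bottle with a black cap, 60 mm across, 80 mm tall, loose, on one side of the pans' handles, some 150 mm from the nest's axis: in the way of a handle swung to that side. Origin at the centre of its underside
- dish: closed petri dish, 90 mm across, 16 mm tall, loose, on the other side of the pans' handles: low enough for handles to pass over. Origin at the centre of its underside
- dish_b: closed petri dish, 90 mm across, 16 mm tall, loose, away from the nest. Origin at the centre of its underside
- beaker: glass beaker, 66 mm across, 85 mm tall, loose. Origin at the centre of its underside
- jar: glass jar with a black lid, 72 mm across, 85 mm tall, loose. Origin at the centre of its underside
- spatula: spatula, 170 mm long, lying flat on the bench along its x axis, loose. Origin near its middle, on the underside
Mind the look-alikes: they are no part of the job. What is shaped like the pan_small but red is not meant.

How it is judged:
On the way:
1. the medium pan's handle is swung round to one side, the pan still nested in the large one, and the small pan not yet in the nest (((y of pan_medium_tip in the frame of pan_large above 0.0634 m and x of pan_medium_tip in the frame of pan_large above 0.0704 m) or (y of pan_medium_tip in the frame of pan_large below -0.0634 m and x of pan_medium_tip in the frame of pan_large above 0.0704 m)) and z of pan_medium in the frame of pan_large between 0.001 and 0.008 m and horizontal distance between pan_medium and pan_large below 0.02 m and angle between pan_medium's own z axis and vertical below 0.07 rad and horizontal distance between pan_small and pan_medium above 0.1 m), for 0.2 s.
At the end, for the whole second after the job is handed in: Medium pan home in the large, small pan home in the medium (within 4 mm, tilt under 0.07 rad); medium handle 25-62 degrees round from the large one, small handle 25-62 degrees further the same way (either side); large pan within 60 mm of its start; all at rest (((y of pan_medium_tip in the frame of pan_large above 0.0634 m and x of pan_medium_tip in the frame of pan_large above 0.0704 m and y of pan_small_tip in the frame of pan_medium above 0.0592 m and x of pan_small_tip in the frame of pan_medium above 0.0657 m) or (y of pan_medium_tip in the frame of pan_large below -0.0634 m and x of pan_medium_tip in the frame of pan_large above 0.0704 m and y of pan_small_tip in the frame of pan_medium below -0.0592 m and x of pan_small_tip in the frame of pan_medium above 0.0657 m)) and z of pan_medium in the frame of pan_large between 0.001 and 0.008 m and horizontal distance between pan_medium and pan_large below 0.02 m and angle between each of pan_medium, pan_small's own z axis and vertical below 0.07 rad and z of pan_small in the frame of pan_medium between 0.001 and 0.008 m and horizontal distance between pan_small and pan_medium below 0.02 m and angle between pan_large's own z axis and vertical below 0.05 rad and distance of pan_large from where it was at the start of the episode below 0.06 m and linear speed of each of pan_large, pan_medium, pan_small below 0.02 m/s); the robot touches nothing.
It fails at once if the small pan is dropped from more than about 2 cm (moving faster than 0.65 m/s while not held) (contact force between the fingers and pan_small below 0.05 N and linear speed of pan_small above 0.65 m/s).
It fails at once if the large pan is dragged more than 60 mm (distance of pan_large from where it was at the start of the episode above 0.06 m).
It fails at once if a bystander (dropper bottle, dishes, beaker, jar, spatula) is moved more than 30 mm or tipped (distance of any of dropper, dish, dish_b, beaker, jar, spatula from where it was at the start of the episode above 0.03 m or angle between any of dropper, dish, dish_b, beaker, jar, spatula's own z axis and vertical above 0.3 rad).
It also fails if it takes over 58 s, if anything falls off the work surface, if the arm or the gripper's body presses on something with over 40 N, if the wrist force passes 120 N, or if a joint passes its speed limit or range.

## Working session

There is one attempt and no reset: what is moved stays moved. The work goes in short steps, Python scripts to look and compute and a tool call to move; the robot and the scene stay as the last step left them, time stands still between calls to the robot, and variables do not carry over. Pictures are saved under pics/ and viewed, at most 10 in all, crops included, and the job is handed in when it is done.

Besides the shell and the picture viewer there is one more tool, called as name(argument=value, ...), one argument or row to a line, values as JSON. apply_moves: Moves the arm, as the interface text tells. Scaled input: -1 to 1 covers 0.3 m each way for a shift and 0.08 rad each way for a turn. Its arguments: {"type":"object","properties":{"increments":{"type":"array"}},"required":["increments"]}

```bash
mkdir -p pics; cat > h.py <<'E'
import numpy as np, cv2
from bench import env
def ray(c,u,v):
    K=c['mtx'];p=np.linalg.inv(K)@[u,v,1.]
    d=c['T'][:3,:3]@np.array([p[0],-p[1],-p[2]]);return c['T'][:3,3],d
def onz(c,u,v,z):
    o,d=ray(c,u,v);return o+d*(z-o[2])/d[2]
def proj(c,P):
    q=np.linalg.inv(c['T'])@np.r_[P,1];q=c['mtx']@np.array([q[0],-q[1],-q[2]]);return q[:2]/q[2]
def snap(n,f):
    c=env.camera(n);cv2.imwrite(f'pics/{f}.png',c['pixels'][:,:,::-1]);np.savez(f'pics/{f}.npz',**{k:c[k] for k in('pixels','mtx','T')});return c
E
python3 - <<'E'
from h import *
for n in('top','side'):
    c=snap(n,n+'0');print(n,c['T'].round(3).tolist(),c['mtx'].round(1).tolist())
s=env.get_state();print({k:np.round(v,3).tolist() for k,v in s.items()})
E
```

```text
top [[-0.006, 0.998, -0.059, 0.389], [-1.0, -0.007, -0.018, 0.062], [-0.018, 0.059, 0.998, 1.52], [0.0, 0.0, 0.0, 1.0]] [[533.4, 0.0, 275.1], [0.0, 533.4, 202.6], [0.0, 0.0, 1.0]]
side [[0.73, 0.465, -0.501, -0.251], [-0.684, 0.509, -0.523, -0.635], [0.012, 0.724, 0.69, 1.039], [0.0, 0.0, 0.0, 1.0]] [[484.4, 0.0, 274.9], [0.0, 484.4, 196.8], [0.0, 0.0, 1.0]]
{'t': 0.1, 'joints': [0.99, 0.343, 1.525, 0.0, 1.275, -0.146], 'joint_velocities': [0.0, -0.003, -0.004, -0.001, -0.002, -0.001], 'effort': [0.002, -43.445, -24.649, -0.0, 0.005, 0.0], 'position': [0.221, 0.476, 0.231], 'tcp_rot': [-0.677, -3.067, 0.002], 'wrist_force': [-0.376, 0.516, -0.163], 'wrist_torque': [-0.018, -0.016, 0.015], 'gripper_force': 0.0, 'width': 1.0}
```

View pics/top0.png

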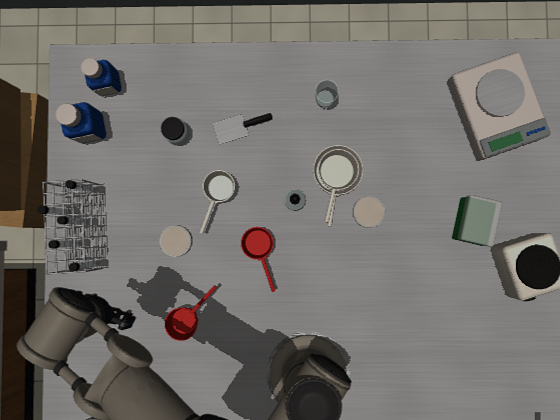

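View pics/side0.png

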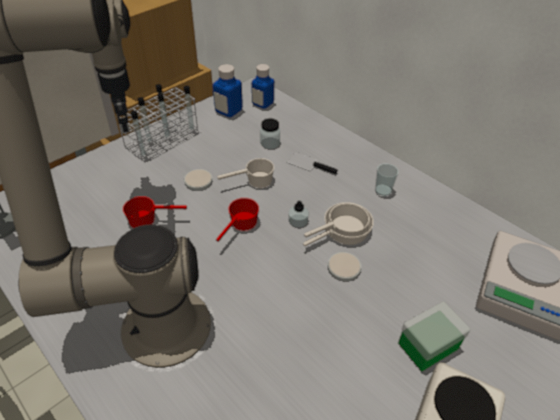

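Top view: nest at (338,170) with its handles down to about (330,222), dropper at (295,200) to its left (+y) and dish at (369,212) to its right (-y). Three pans could be the small one: the white one at (219,187) and the red ones at (257,243) and (182,323). Only the white one fits, since the red ones are the look-alikes. I'll measure and confirm in a crop.

```bash
python3 - <<'E'
from h import *
c=dict(np.load('pics/top0.npz'));im=c['pixels']
a=cv2.resize(im[130:260,180:400][:,:,::-1],None,fx=3.6,fy=3.6,interpolation=cv2.INTER_CUBIC);cv2.imwrite('pics/crop0.png',a)
hsv=cv2.cvtColor(im,cv2.COLOR_RGB2HSV)
print(hsv[172,338],hsv[187,219],hsv[212,369],hsv[150,280],hsv[215,211])
m=((im[:,:,0].astype(int)-im[:,:,2]>8)&(hsv[:,:,2]>140)&(hsv[:,:,1]<90)).astype(np.uint8)
n,l,st,ce=cv2.connectedComponentsWithStats(m)
for i in range(1,n):
    if st[i,4]>60 and 130<ce[i][1]<260 and 130<ce[i][0]<420:
        print(st[i],ce[i].round(1),onz(c,*ce[i],.016).round(3))
cv2.imwrite('pics/m0.png',cv2.resize(m[130:260,180:400]*255,None,fx=3.6,fy=3.6,interpolation=0))
E
```

```text
[ 30  19 179] [ 41  11 181] [ 16  39 158] [ 20   6 128] [ 0  4 63]
[318 155  35  34 846] [336.1 171.1] [ 0.565 -0.084  0.016]
[325 189  15  37 169] [330.5 207.2] [ 0.463 -0.068  0.016]
[199 196  15  38 117] [206.4 215.2] [0.443 0.283 0.016]
[354 197  30  30 699] [368.7 211.4] [ 0.451 -0.175  0.016]
[160 226  30  30 692] [174.8 240.6] [0.372 0.372 0.016]
```

View pics/crop0.png

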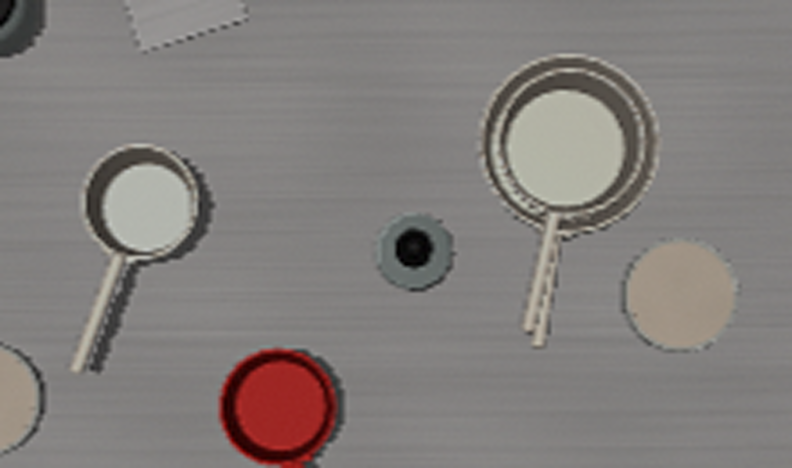

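The crop confirms it: the white small pan has its rim centre at px (219.4,186.7) and its handle tip at (201,233). The large rim centre is (338.3,170.3), the medium tip (326.7,222) and the large tip (329.4,226).

```bash
python3 - <<'E'
from h import *
c=dict(np.load('pics/top0.npz'));f=lambda x,y,z:onz(c,180+(x-1.3)/3.6,130+(y-1.3)/3.6,z)
def pr(n,C,T):
    d=T-C;print(n,C.round(4),T.round(4),'len',np.hypot(*d[:2]).round(4),'az',np.degrees(np.arctan2(d[1],d[0])).round(1))
pr('small',f(142,204,.056),f(76,371,.06))
pr('large',f(570,145.5,.042),f(538,346,.037))
pr('med',f(569,145,.052),f(528,331,.057))
print('dropper',f(414,250,.06),'dish',f(681,295,.016))
# side-view check: project
s=dict(np.load('pics/side0.npz'))
for n,P in(('small c',f(142,204,.056)),('small t',f(76,371,.06)),('large c',f(570,145.5,.042)),('med t',f(528,331,.057)),('large t',f(538,346,.037))):print(n,proj(s,P).round(1))
E
```

```text
small [0.5212 0.2423 0.056 ] [0.3936 0.2921 0.06  ] len 0.1369 az 158.7
large [ 0.5654 -0.0872  0.042 ] [ 0.4109 -0.0611  0.037 ] len 0.1567 az 170.4
med [ 0.5646 -0.0854  0.052 ] [ 0.4221 -0.052   0.057 ] len 0.1464 az 166.8
dropper [0.48419103 0.03423029 0.06      ] dish [ 0.45040127 -0.1748775   0.016     ]
small c [259.7 166.9]
small t [217.8 176.3]
large c [348.3 219. ]
med t [304.7 234. ]
large t [303.8 242.8]
```

Plan: swing to the dish side (-y, counter-clockwise), giving medium az about 212° and small az about 252°. I turn the tool half a turn on the way so the last joint stays in range.

apply_moves(
  increments=[
    [[0.5,0.0193,-0.0446,-0.0075,0,0,-0.916],[0.5,0.0193,-0.0446,-0.0075,0,0,-0.916],[0.5,0.0193,-0.0446,-0.0075,0,0,-0.916],[0.5,0.0193,-0.0446,-0.0075,0,0,-0.916],[0.5,0.0193,-0.0446,-0.0075,0,0,-0.916],[0.5,0.0193,-0.0446,-0.0075,0,0,-0.916],[0.5,0.0193,-0.0446,-0.0075,0,0,-0.916],[0.5,0.0193,-0.0446,-0.0075,0,0,-0.916]],
  ],
)

```text
t: 0.9
position: [0.2675, 0.3684, 0.2129]
tcp_rot: [-1.539, -2.739, 0.001]
wrist_force: [0.2, -0.0, -1.1]
width: 0.496
gripper_force: 0.0
```

apply_moves(
  increments=[
    [[0.5,0.0193,-0.0446,-0.0075,0,0,-0.916],[0.5,0.0193,-0.0446,-0.0075,0,0,-0.916],[0.5,0.0193,-0.0446,-0.0075,0,0,-0.916],[0.5,0.0193,-0.0446,-0.0075,0,0,-0.916],[0.5,0.0193,-0.0446,-0.0075,0,0,-0.916],[0.5,0.0193,-0.0446,-0.0075,0,0,-0.916],[0.5,0.0193,-0.0446,-0.0075,0,0,-0.916],[0.5,0.0193,-0.0446,-0.0075,0,0,-0.916]],
  ],
)

```text
t: 1.7
position: [0.3137, 0.2614, 0.195]
tcp_rot: [-2.265, -2.177, 0.001]
wrist_force: [0.6, -0.3, -0.2]
width: 0.502
gripper_force: 0.0
```

apply_moves(
  increments=[
    [[0.5,0.0193,-0.0446,-0.0075,0,0,-0.916],[0.5,0.0193,-0.0446,-0.0075,0,0,-0.916],[0.5,0.0193,-0.0446,-0.0075,0,0,-0.916],[0.5,0.0193,-0.0446,-0.0075,0,0,-0.916],[0.5,0.0193,-0.0446,-0.0075,0,0,-0.916],[0.5,0.0193,-0.0446,-0.0075,0,0,-0.916],[0.5,0.0193,-0.0446,-0.0075,0,0,-0.916],[0.5,0.0193,-0.0446,-0.0075,0,0,-0.916]],
  ],
)

```text
t: 2.5
position: [0.3601, 0.1544, 0.177]
tcp_rot: [-2.797, -1.43, 0.001]
wrist_force: [-1.3, 0.3, 0.6]
width: 0.498
gripper_force: 0.0
```

apply_moves(
  increments=[
    [[0.5,0.0193,-0.0446,-0.0075,0,0,-0.916],[0.5,0.0193,-0.0446,-0.0075,0,0,-0.916],[0.5,0.0193,-0.0446,-0.0075,0,0,-0.916],[0.5,0.0193,-0.0446,-0.0075,0,0,-0.916],[0.5,0.0193,-0.0446,-0.0075,0,0,-0.916],[0.5,0.0193,-0.0446,-0.0075,0,0,-0.916],[0.5,0.0193,-0.0446,-0.0075,0,0,-0.916],[0.5,0.0193,-0.0446,-0.0075,0,0,-0.916]],
  ],
)

```text
t: 3.3
position: [0.4064, 0.0475, 0.159]
tcp_rot: [-3.091, -0.561, 0.001]
wrist_force: [0.5, 0.1, -0.3]
width: 0.499
gripper_force: 0.0
```

apply_moves(
  increments=[
    [[0.5,0.0193,-0.0446,-0.0075,0,0,-0.916],[0.5,0.0193,-0.0446,-0.0075,0,0,-0.916],[0.5,0.0193,-0.0446,-0.0075,0,0,-0.916],[0.5,0.0193,-0.0446,-0.0075,0,0,-0.916],[0.5,0.0193,-0.0446,-0.0075,0,0,-0.916],[0.5,0.0193,-0.0446,-0.0075,0,0,-0.916],[0.5,0.0193,-0.0446,-0.0075,0,0,-0.916],[0.5,0.0193,-0.0446,-0.0075,0,0,-0.916]],
  ],
)

```text
t: 4.1
position: [0.4527, -0.0595, 0.141]
tcp_rot: [-3.121, 0.357, 0.001]
wrist_force: [0.6, 0.3, -0.2]
width: 0.499
gripper_force: 0.0
```

```bash
cat >> h.py <<'E'
def yaw(s):
    R=cv2.Rodrigues(np.array(s['tcp_rot']))[0];return np.degrees(np.arctan2(R[1,0],R[0,0])).round(1),R[:,2].round(3)
E
python3 - <<'E'
from h import *
c=snap('wrist','w1');s=env.get_state();print(s['t'],s['position'],yaw(s),s['width'],s['joints'])
for P in([.4221,-.052,.058],[.4526,-.0591,.058],[.4109,-.0611,.037]):print(proj(c,P))
E
```

```text
4.15 [ 0.45366487 -0.0611897   0.14077175] (np.float64(-13.3), array([ 0.   , -0.001, -1.   ])) 0.5019527502369409 [-3.01178325e-01  3.23033861e-01  1.83366911e+00 -9.86713467e-04
  9.84472579e-01  1.50185622e+00]
[283.67641497 264.97902253]
[283.78254416 220.18454235]
[299.41561836 263.75064867]
```

View pics/w1.png

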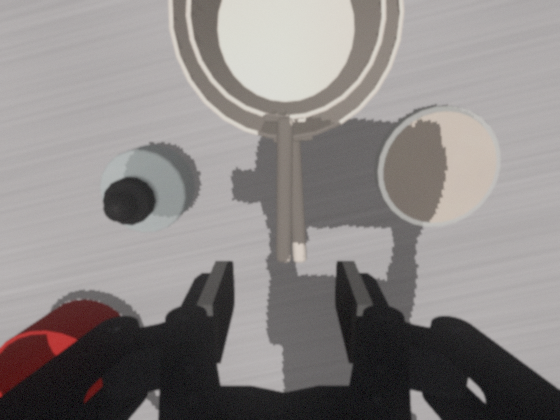

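The medium handle is centred between the fingers, with its tip at (284,262) against a predicted (284,265). Descending and gripping above the large handle.

apply_moves(
  increments=[
    [[0.5,0,0.001,-0.0416,0,0,0],[0.5,0,0.001,-0.0416,0,0,0],[0.5,0,0.001,-0.0416,0,0,0],[0.5,0,0.001,-0.0416,0,0,0],[0.5,0,0,-0.0416,0,0,0],[0.5,0,0,-0.0416,0,0,0],[0.5,0,0,-0.0416,0,0,0],[0.5,0,0,-0.0416,0,0,0]],
  ],
)

```text
t: 4.95
position: [0.4524, -0.0574, 0.0409]
tcp_rot: [-3.122, 0.349, 0.001]
wrist_force: [-0.7, 0.5, 0.3]
width: 0.497
gripper_force: 0.0
```

apply_moves(
  increments=[
    [[0.6,0,0,0,0,0,0],[0.8,0,0,0,0,0,0],[1,0,0,0,0,0,0],[1,0,0,0,0,0,0],[1,0,0,0,0,0,0],[1,0,0,0,0,0,0]],
  ],
)

```text
t: 5.55
position: [0.453, -0.0579, 0.0419]
tcp_rot: [3.122, -0.352, 0.001]
wrist_force: [0.6, -0.1, 3.5]
width: 0.1
gripper_force: 62.7
```

```bash
python3 - <<'E'
from h import *
s=env.get_state();print(s['t'],s['position'],yaw(s),s['width'])
C=np.array([.565,-.086]);p=s['position'][:2];prev=p
for i in range(1,17):
    a=np.radians(45.5*i/16);R=np.array([[np.cos(a),-np.sin(a)],[np.sin(a),np.cos(a)]])
    q=C+R@(p-C);print(((q-prev)/.3).round(4).tolist(),end=' ');prev=q
print(np.radians(45.5)/16/.08)
E
```

```text
5.55 [ 0.45299175 -0.05786914  0.04190784] (np.float64(-12.9), array([ 0.001, -0.   , -1.   ])) 0.1003849806943185
[-0.0042, -0.0186] [-0.0033, -0.0188] [-0.0023, -0.019] [-0.0014, -0.0191] [-0.0004, -0.0191] [0.0005, -0.0191] [0.0015, -0.019] [0.0024, -0.019] [0.0033, -0.0188] [0.0043, -0.0186] [0.0052, -0.0184] [0.0061, -0.0181] [0.007, -0.0178] [0.0079, -0.0174] [0.0087, -0.017] [0.0095, -0.0165] 0.6204100075448593
```

apply_moves(
  increments=[
    [[1,-0.0042,-0.0186,0,0,0,0.62],[1,-0.0033,-0.0188,0,0,0,0.62],[1,-0.0023,-0.019,0,0,0,0.62],[1,-0.0014,-0.0191,0,0,0,0.62],[1,-0.0004,-0.0191,0,0,0,0.62],[1,0.0005,-0.0191,0,0,0,0.62],[1,0.0015,-0.019,0,0,0,0.62],[1,0.0024,-0.019,0,0,0,0.62]],
  ],
)

```text
t: 6.35
position: [0.4499, -0.1028, 0.0416]
tcp_rot: [-3.128, -0.274, 0.002]
wrist_force: [-2.2, 4.3, 5.3]
width: 0.101
gripper_force: 63.1
```

apply_moves(
  increments=[
    [[1,0.0033,-0.0188,0,0,0,0.62],[1,0.0043,-0.0186,0,0,0,0.62],[1,0.0052,-0.0184,0,0,0,0.62],[1,0.0061,-0.0181,0,0,0,0.62],[1,0.007,-0.0178,0,0,0,0.62],[1,0.0079,-0.0174,0,0,0,0.62],[1,0.0087,-0.017,0,0,0,0.62],[1,0.0095,-0.0165,0,0,0,0.62]],
  ],
)

```text
t: 7.15
position: [0.465, -0.1455, 0.0415]
tcp_rot: [-3.012, -0.886, 0.003]
wrist_force: [-3.5, 2.5, 5.0]
width: 0.099
gripper_force: 63.2
```

apply_moves(
  increments=[
    [[1,0,0,0,0,0,0],[0.85,0,0,0,0,0,0],[0.7,0,0,0,0,0,0],[0.6,0,0,0,0,0,0],[0.5,0,0,0,0,0,0],[0.5,0,0,0.02,0,0,0],[0.5,0,0,0.06,0,0,0],[0.5,0,0,0.1,0,0,0]],
  ],
)

```text
t: 7.95
position: [0.4651, -0.1456, 0.0951]
tcp_rot: [-3.013, -0.881, 0.004]
wrist_force: [0.1, 0.0, 0.6]
width: 0.499
gripper_force: 0.0
```

apply_moves(
  increments=[
    [[0.5,0,0.05,0.1,0,0,-0.9],[0.5,0,0.08,0.06,0,0,-0.9],[0.5,0,0.08,0.06,0,0,-0.9],[0.5,0,0.08,0,0,0,-0.9],[0.5,0,0.08,0,0,0,-0.9],[0.5,0,0.08,0,0,0,-0.9],[0.5,0,0.08,0,0,0,-0.9],[0.5,0,0.08,0,0,0,-0.9]],
  ],
)

```text
t: 8.75
position: [0.4661, 0.0379, 0.162]
tcp_rot: [3.141, -0.016, 0.001]
wrist_force: [-0.3, 0.7, -0.3]
width: 0.498
gripper_force: 0.0
```

```bash
python3 - <<'E'
from h import *
c=snap('top','top2');im=c['pixels']
cv2.imwrite('pics/crop2.png',cv2.resize(im[130:260,180:400][:,:,::-1],None,fx=3.6,fy=3.6,interpolation=cv2.INTER_CUBIC))
s=env.get_state();print(s['t'],s['position'],yaw(s),s['width'])
E
```

```text
8.8 [0.46576116 0.04058889 0.16194213] (np.float64(-0.7), array([ 0.   ,  0.002, -1.   ])) 0.49794823663307447
```

View pics/crop2.png

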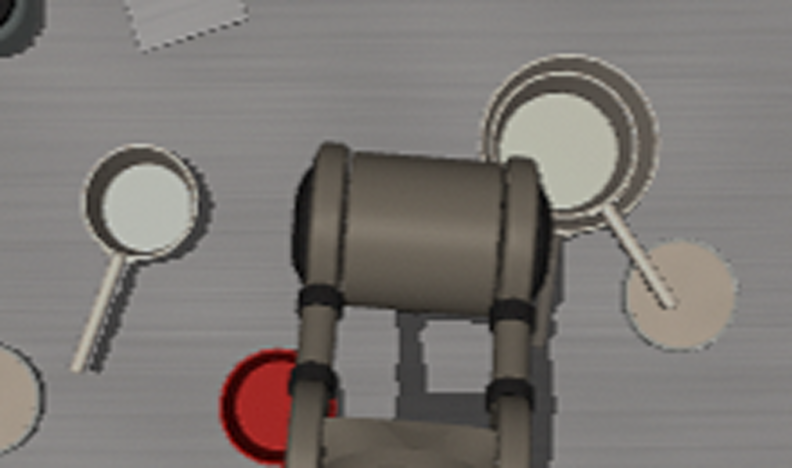

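The medium handle is swung toward the dish side: its tip is at crop (670,303), and the dish and dropper are untouched. Moving over the small pan.

apply_moves(
  increments=[
    [[0.5,-0.0119,0.0977,-0.01,0,0,-0.56],[0.5,-0.0119,0.0977,-0.01,0,0,-0.56],[0.5,-0.0119,0.0977,-0.01,0,0,-0.56],[0.5,-0.0119,0.0977,-0.01,0,0,-0.56],[0.5,-0.0119,0.0977,-0.01,0,0,-0.56],[0.5,-0.0119,0.0977,-0.01,0,0,-0.56],[0.5,-0.0119,0.0977,-0.01,0,0,-0.56],[0.5,-0.0119,0.0977,-0.01,0,0,-0.56]],
  ],
)

```text
t: 9.6
position: [0.4375, 0.2724, 0.1378]
tcp_rot: [-3.089, 0.573, -0.001]
wrist_force: [-0.0, 0.1, -0.5]
width: 0.499
gripper_force: 0.0
```

apply_moves(
  increments=[
    [[0.5,0,0,0,0,0,0],[0.5,0,0,0,0,0,0]],
  ],
)

```text
t: 9.8
position: [0.4375, 0.2714, 0.1376]
tcp_rot: [3.09, -0.567, 0.0]
wrist_force: [-0.3, -0.3, 0.3]
width: 0.501
gripper_force: 0.0
```

```bash
python3 - <<'E'
from h import *
c=snap('wrist','w3');s=env.get_state();print(s['t'],s['position'],yaw(s),s['joints'].round(2) if hasattr(s['joints'],'round') else s['joints'])
for P in([.3936,.2921,.06],[.4373,.275,.061]):print(proj(c,P))
c=snap('top','top3');im=c['pixels']
cv2.imwrite('pics/crop3.png',cv2.resize(im[140:240,300:400][:,:,::-1],None,fx=6,fy=6,interpolation=cv2.INTER_CUBIC))
E
```

```text
9.85 [0.43762959 0.27082625 0.13762342] (np.float64(-20.9), array([-0.   , -0.001, -1.   ])) [ 0.41  0.42  1.69 -0.    1.03  2.34]
[278.6553186  291.76135514]
[279.1756385  225.29693916]
```

View pics/w3.png

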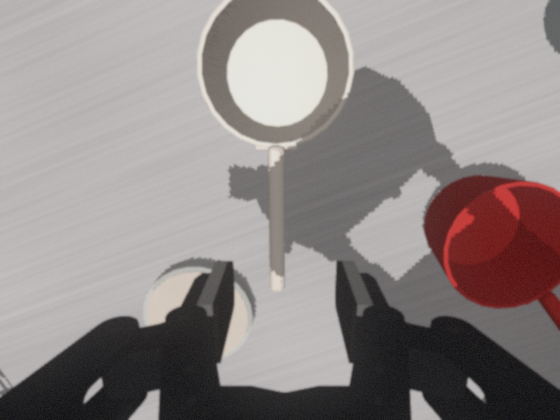

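View pics/crop3.png

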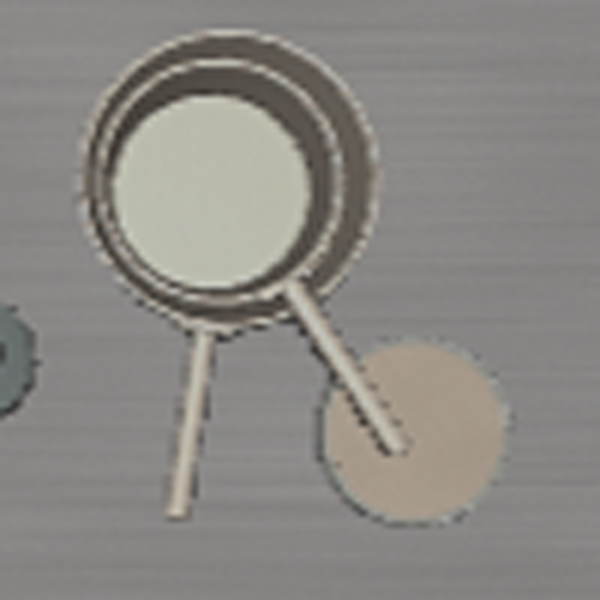

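The small handle lies between the fingers, with its tip at (277,290). The crop shows the medium rim centre at (219,180), the medium tip at (397,449), the large rim centre at (230,182) and the large tip at (176,516). Shifting 4 mm, descending and gripping.

apply_moves(
  increments=[
    [[0.5,0,0.007,-0.0403,0,0,0],[0.5,0,0.007,-0.0403,0,0,0],[0.5,0,0,-0.0403,0,0,0],[0.5,0,0,-0.0403,0,0,0],[0.5,0,0,-0.0403,0,0,0],[0.5,0,0,-0.0403,0,0,0],[0.5,0,0,-0.0403,0,0,0],[0.5,0,0,-0.0403,0,0,0]],
  ],
)

```text
t: 10.7
position: [0.4376, 0.2756, 0.0397]
tcp_rot: [3.089, -0.57, -0.0]
wrist_force: [0.1, -0.2, -0.5]
width: 0.502
gripper_force: 0.0
```

apply_moves(
  increments=[
    [[0.6,0,0,0,0,0,0],[0.8,0,0,0,0,0,0],[1,0,0,0,0,0,0],[1,0,0,0,0,0,0],[1,0,0,0,0,0,0],[1,0,0,0,0,0,0]],
  ],
)

```text
t: 11.3
position: [0.4379, 0.2757, 0.0412]
tcp_rot: [-3.089, 0.57, -0.001]
wrist_force: [0.4, 0.8, 1.1]
width: 0.098
gripper_force: 61.1
```

```bash
python3 - <<'E'
from h import *
c=dict(np.load('pics/top3.npz'));f=lambda x,y,z:onz(c,300+(x-2.5)/6,140+(y-2.5)/6,z)
def pr(n,C,T):
    d=T-C;print(n,C.round(4),T.round(4),'len',np.hypot(*d[:2]).round(4),'az',np.degrees(np.arctan2(d[1],d[0])).round(1)%360)
pr('large',f(230,182,.042),f(176,516,.037));pr('med',f(219,180,.052),f(397,449,.057))
s=env.get_state();print(s['t'],s['position'],yaw(s),s['width'],s['gripper_force'])
E
```

```text
large [ 0.5658 -0.087   0.042 ] [ 0.4114 -0.0607  0.037 ] len 0.1567 az 170.3
med [ 0.5656 -0.081   0.052 ] [ 0.441 -0.16   0.057] len 0.1475 az 212.4
11.3 [0.43790466 0.2757333  0.04119585] (np.float64(-20.9), array([ 0.001,  0.   , -1.   ])) 0.09822005658523923 61.05836749076843
```

apply_moves(
  increments=[
    [[1,0,0,0.02,0,0,0],[1,0,0,0.04,0,0,0],[1,0,0,0.06,0,0,0],[1,0,0,0.06,0,0,0],[1,0,0,0.06,0,0,0],[1,0,0,0.06,0,0,0],[1,0,0,0.06,0,0,0],[1,0,0,0.04,0,0,0]],
  ],
)

```text
t: 12.1
position: [0.4379, 0.2757, 0.1629]
tcp_rot: [-3.088, 0.57, -0.003]
wrist_force: [-0.6, 0.5, -1.3]
width: 0.1
gripper_force: 60.7
```

apply_moves(
  increments=[
    [[1,0.0139,-0.0614,0,0,0,0.852],[1,0.0139,-0.0614,0,0,0,0.852],[1,0.0139,-0.0614,0,0,0,0.852],[1,0.0139,-0.0614,0,0,0,0.852],[1,0.0139,-0.0614,0,0,0,0.852],[1,0.0139,-0.0614,0,0,0,0.852],[1,0.0139,-0.0614,0,0,0,0.852],[1,0.0139,-0.0614,0,0,0,0.852]],
  ],
)

```text
t: 12.9
position: [0.4708, 0.1274, 0.1611]
tcp_rot: [3.128, 0.287, -0.0]
wrist_force: [0.3, -0.0, -0.9]
width: 0.102
gripper_force: 60.7
```

apply_moves(
  increments=[
    [[1,0.0139,-0.0614,0,0,0,0.852],[1,0.0139,-0.0614,0,0,0,0.852],[1,0.0139,-0.0614,0,0,0,0.852],[1,0.0139,-0.0614,0,0,0,0.852],[1,0.0139,-0.0614,0,0,0,0.852],[1,0.0139,-0.0614,0,0,0,0.852],[1,0.0139,-0.0614,0,0,0,0.852],[1,0.0139,-0.0614,0,0,0,0.852]],
  ],
)

```text
t: 13.7
position: [0.5042, -0.0199, 0.1611]
tcp_rot: [2.936, 1.119, -0.0]
wrist_force: [-0.2, -0.5, -1.3]
width: 0.1
gripper_force: 60.7
```

apply_moves(
  increments=[
    [[1,0.0139,-0.0614,0,0,0,0.852],[1,0.0139,-0.0614,0,0,0,0.852],[1,0.0139,-0.0614,0,0,0,0.852],[1,0.0139,-0.0614,0,0,0,0.852],[1,0.0139,-0.0614,0,0,0,0.852],[1,0.0139,-0.0614,0,0,0,0.852],[1,0.0139,-0.0614,0,0,0,0.852],[1,0.0139,-0.0614,0,0,0,0.852]],
  ],
)

```text
t: 14.5
position: [0.5376, -0.1673, 0.1611]
tcp_rot: [2.526, 1.868, -0.0]
wrist_force: [1.0, 0.1, -2.1]
width: 0.1
gripper_force: 60.7
```

apply_moves(
  increments=[
    [[1,0,0,-0.06,0,0,0],[1,0,0,-0.06,0,0,0],[1,0,0,0,0,0,0]],
  ],
)

```text
t: 14.8
position: [0.5361, -0.166, 0.1228]
tcp_rot: [-2.525, -1.862, 0.004]
wrist_force: [-0.3, -0.2, -1.2]
width: 0.102
gripper_force: 60.7
```

```bash
python3 - <<'E'
from h import *
s=env.get_state();print(s['t'],s['position'],yaw(s),s['width'],s['gripper_force'],s['joints'])
c=snap('side','s4');a=c['pixels'][160:300,260:440][:,:,::-1];b=snap('top','top4')['pixels'][120:260,280:420][:,:,::-1]
r=lambda x:cv2.resize(x,(400,int(400*x.shape[0]/x.shape[1])),interpolation=cv2.INTER_CUBIC)
a,b=r(a),r(b);o=np.zeros((400,800,3),np.uint8);o[:a.shape[0],:400]=a;o[:,400:]=b;cv2.imwrite('pics/both4.png',o)
E
```

```text
14.8 [ 0.53607372 -0.16602779  0.12278669] (np.float64(72.8), array([-0.005,  0.002, -1.   ])) 0.10217881020224874 60.719465017318726 [-4.36805439e-01  5.15892553e-01  1.56828452e+00 -1.99685844e-04
  1.06240529e+00 -1.36350627e-01]
```

View pics/both4.png

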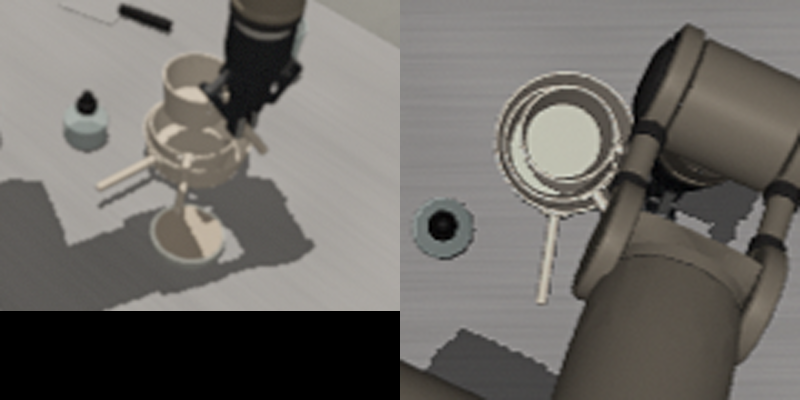

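The small pan is held level above the nest. Its floor disc is centred at crop (164,143) in the right-hand picture. Checking its offset from the medium pan.

```bash
python3 - <<'E'
from h import *
c=dict(np.load('pics/top4.npz'));im=c['pixels'];hsv=cv2.cvtColor(im,cv2.COLOR_RGB2HSV)
m=((hsv[:,:,2]>165)).astype(np.uint8);m[:, :320]=0;m[:,356:]=0;m[:150]=0;m[190:]=0
m=cv2.morphologyEx(m,cv2.MORPH_OPEN,np.ones((7,7),np.uint8))
k=max(cv2.findContours(m,0,1)[0],key=cv2.contourArea);(x,y),r=cv2.minEnclosingCircle(k)
print(x,y,r, r*2*1.434/533, onz(c,x,y,.086))
E
```

```text
336.030517578125 169.28514099121094 13.26388931274414 0.07137117176163263 [ 0.56229248 -0.07752733  0.086     ]
```

apply_moves(
  increments=[
    [[1,0.005,-0.005,-0.035,0,0,0],[1,0.005,-0.005,-0.035,0,0,0],[1,0,0,-0.035,0,0,0],[1,0,0,-0.035,0,0,0],[1,0,0,-0.035,0,0,0],[1,0,0,-0.035,0,0,0],[1,0,0,0,0,0,0]],
  ],
)

```text
t: 15.6
position: [0.5397, -0.169, 0.0599]
tcp_rot: [-2.526, -1.863, 0.002]
wrist_force: [-0.3, -0.5, -1.2]
width: 0.102
gripper_force: 60.7
```

apply_moves(
  increments=[
    [[1,0,0,-0.01,0,0,0],[1,0,0,-0.01,0,0,0],[1,0,0,-0.01,0,0,0],[1,0,0,0,0,0,0]],
  ],
)

```text
t: 16.0
position: [0.5406, -0.1695, 0.0526]
tcp_rot: [-2.528, -1.864, 0.0]
wrist_force: [0.6, 0.7, -1.4]
width: 0.102
gripper_force: 60.7
```

apply_moves(
  increments=[
    [[1,0,0,-0.005,0,0,0],[1,0,0,-0.005,0,0,0],[1,0,0,0,0,0,0]],
  ],
)

```text
t: 16.3
position: [0.5408, -0.1695, 0.0497]
tcp_rot: [2.529, 1.864, 0.0]
wrist_force: [0.1, -0.3, -0.7]
width: 0.104
gripper_force: 60.8
```

apply_moves(
  increments=[
    [[1,0,0,-0.003,0,0,0],[1,0,0,-0.003,0,0,0],[1,0,0,0,0,0,0]],
  ],
)

```text
t: 16.6
position: [0.5409, -0.1701, 0.0488]
tcp_rot: [2.528, 1.863, 0.0]
wrist_force: [-1.3, -2.0, 6.1]
width: 0.093
gripper_force: 61.8
```

Contact at about 6 N, at the height expected for fully home. Releasing.

apply_moves(
  increments=[
    [[0.85,0,0,0,0,0,0],[0.75,0,0,0,0,0,0],[0.65,0,0,0,0,0,0],[0.6,0,0,0,0,0,0],[0.6,0,0,0.02,0,0,0],[0.6,0,0,0.06,0,0,0],[0.6,0,0,0.1,0,0,0],[0.6,0,0,0.12,0,0,0]],
  ],
)

```text
t: 17.4
position: [0.54, -0.1692, 0.1383]
tcp_rot: [-2.527, -1.863, 0.002]
wrist_force: [0.1, 1.0, -0.8]
width: 0.394
gripper_force: 0.0
```

apply_moves(
  increments=[
    [[0.6,-0.05,0.1,0.1,0,0,0],[0.6,-0.05,0.12,0.05,0,0,0],[0.6,-0.05,0.12,0,0,0,0],[0.6,-0.05,0.12,0,0,0,0],[0.6,-0.05,0.12,0,0,0,0],[0.6,-0.05,0.12,0,0,0,0],[0.6,0,0.12,0,0,0,0],[0.6,0,0.12,0,0,0,0]],
  ],
)

```text
t: 18.2
position: [0.4502, 0.1139, 0.1837]
tcp_rot: [2.528, 1.864, 0.002]
wrist_force: [0.6, 0.7, -0.4]
width: 0.401
gripper_force: 0.0
```

```bash
python3 - <<'E'
from h import *
s=env.get_state();print(s['t'],s['position'],s['wrist_force'])
a=snap('side','s5')['pixels'][160:300,260:440][:,:,::-1];b=snap('top','top5')['pixels'][140:240,300:400][:,:,::-1]
r=lambda x:cv2.resize(x,(400,int(400*x.shape[0]/x.shape[1])),interpolation=cv2.INTER_CUBIC)
a,b=r(a),r(b);o=np.zeros((400,800,3),np.uint8);o[:a.shape[0],:400]=a;o[:,400:]=b;cv2.imwrite('pics/both5.png',o)
E
```

```text
18.2 [0.45023426 0.11390296 0.18374451] [ 0.63861331  0.66795082 -0.36657038]
```

View pics/both5.png

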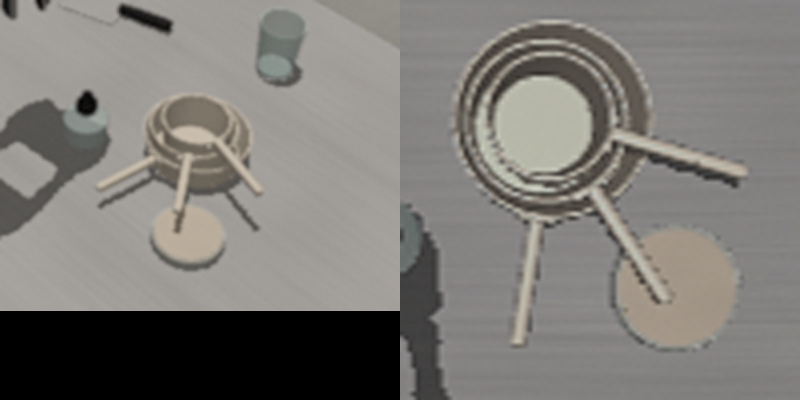

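The small pan sits inside the medium with the handles fanned. Tips in the right-hand picture: large (118,342), medium (264,298), small (342,174). Checking the angles and seating.

```bash
python3 - <<'E'
from h import *
c=dict(np.load('pics/top5.npz'));g=lambda x,y,z:onz(c,300+(x-1.5)/4,140+(y-1.5)/4,z)[:2]
az=lambda d:np.degrees(np.arctan2(d[1],d[0]))%360
# bar directions from root and tip on the bars' top mid-lines
for n,A,B,z in(('L',(137,225),(118,342),.037),('M',(196,192),(264,298),.058),('S',(216,136),(342,174),.069)):
    a,b=g(*A,z),g(*B,z);print(n,az(b-a).round(1),b.round(4))
C=g((87+212)/2,(51+182)/2,.064);print('small rim c',C,'len',np.hypot(*(g(342,174,.069)-C)))
s=dict(np.load('pics/s5.npz'))
for dz in(0,.005,.01):print('side tip',dz,proj(s,np.r_[g(342,174,.069+dz),.069+dz]).round(1), ((proj(s,np.r_[g(342,174,.069+dz),.069+dz])-[260,160])*400/180).round(1), 'farrim',((proj(s,np.r_[g(150,51,.064+dz),.064+dz])-[260,160])*400/180).round(1))
E
```

```text
L 170.1 [ 0.4127 -0.0612]
M 211.9 [ 0.4418 -0.1595]
S 252.6 [ 0.5254 -0.2121]
small rim c [ 0.566409   -0.08233251] len 0.136035733210304
side tip 0 [375.7 244.5] [257.1 187.8] farrim [219.3 100.3]
side tip 0.005 [375.6 243.2] [256.9 184.8] farrim [219.1  97.6]
side tip 0.01 [375.5 241.8] [256.7 181.8] farrim [218.9  94.9]
```

```bash
python3 -c "
from bench import env
print(env.job_done())"
```

```text
the job is handed in; nothing more can be done
None
```

The job is handed in at about 18 s, but no verdict came back. By my camera measurements the medium handle is about 42° round from the large one and the small about 41° further the same way. The small pan was set down gently and sits home in the medium, the large pan is within about 1 mm of its start, and the dish and dropper by the nest were not visibly disturbed.

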